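Shut the circuit board in its soldering frame and turn the frame over

ROBOT

A 7-joint arm with a two-finger parallel gripper is mounted at the origin on the work surface. World frame = base frame: x ahead of the robot, y to its left, z up, the work surface at z = 0. Lengths are in m, angles in rad, forces in N, time in s.
With the tool pointing down it reaches from about 0.425 to 0.825 m from the base axis. Payload 3.6 kg.
Tool frame: the origin (TCP) lies at the very end of the fingers, on their centre line; the grasp point (between the pads) lies 19 mm behind it (env.grip_point_offset is the distance from the TCP to the grasp point, in m); z points along the fingers, y is the direction in which the jaws open and shut (so a half turn about z gives the same grasp; the last joint's range is limited). The gripper opens to 93 mm and grips with 3 to 60 N. Pads are 15 mm wide; open, the fingers measure 128 mm over their backs; the gripper's body (75 mm by 188 mm) begins 65 mm behind the grasp point.
Start: joints at [1.077, 0.615, -0.013, 1.423, 0.008, 1.103, -0.04], TCP at [0.293, -0.58, 0.219] pointing down, gripper open.
Joint ranges: [-3.12, 3.12], [-0.3, 2.06], [-1.34, 1.32], [0.26, 2.42], [-1.36, 4.5], [0.01, 1.98], [-2.84, 2.84]. Speed limits (rad/s): [2.79, 2.79, 3.14, 3.14, 3.14, 3.14, 3.14].

INTERFACE

Orientations are given as a 3x3 rotation matrix whose columns are the frame's x, y, z axes.
In Python, from station import env gives the robot as it stands. Calls block until the motion is done:
- env.move_pose(position, orientation): joint-space move of the TCP to a pose.
- env.movel(position, vel=0.15, rotation=None): straight line of the TCP; rotation=None keeps the orientation; vel is the mean speed in m/s.
- env.movej(angles): joint-space move.
- env.ungrasp() and env.close(squeeze=None): open the fingers fully, or close them until they stop; squeeze is the grip in N (None keeps the last).
- env.pause(seconds).
- env.solve_ik(position, orientation): joint angles nearest the present ones, or None.
- env.camera(name): name is "side" or "top"; returns the picture (400x640x3 uint8, red, green, blue); there is no depth.
- env.get_calibration(name): a dict with "K" (3x3 intrinsics, pixels), "eye" and "attitude" of the camera in the world. Camera axes: x right, y down, z forward; pixel columns grow to the right and rows downward; lengths in m; the calibration is good to about 2 mm. A picture is of the moment at which its call begins. get_calibration takes no time and is no camera call.
A pose or a line that the arm cannot do raises env.PlanningError and nothing moves.
- env.job_done(): hands the job in, once; it reports no verdict.
Readings, each from a call of its own:
- env.get_time_s(): time.
- env.get_joint_pos(): joint angles.
- env.get_qvel(): joint speeds.
- env.get_joint_efforts(): joint torques, N m.
- env.get_tool_pos(): TCP position.
- env.get_eef_rot(): TCP orientation.
- env.get_force(): force on the tool from outside, world axes, zero at the start.
- env.get_moment(): the same for the moment, N m.
- env.get_finger_gap(): opening from 0.0 (shut) to 1.0 (fully open).
Only numpy, scipy, OpenCV 4.12 (cv2) and the standard library are available. Lean on these libraries where they do the work, as an engineer would, in place of code of your own. Each camera call takes 0.05 s, during which the arm holds its last target. There are 200 camera calls.

TASK

Two hinged soldering frames stand open on the bench, and only one has a circuit board lying in its tray. Shut the lid of that one down over the board, then take the frame by its ball handle and turn the whole frame over, so that it lies flat on its lid on the bench with the board still shut inside, ready for soldering from the back. Lay it down under control, do not let it drop over.

Things in the scene. Friction and masses are not known exactly. Their poses are not given: they have to be found in the camera images.
- holder: The loaded soldering frame, a loose 0.4 kg clamshell: aluminium tray 80 x 110 x 20 mm (x, y, z) with a window in its floor, lid 80 x 110 x 12 mm (32 mm in all when shut), ball handle. Origin: centre of the tray's underside; z points to the lid side, -x to the handle, +x to the hinge, whose line runs along y at x = 40, z = 20 mm. Turned over, the origin is 32 mm up. The other frame is empty.
- holder_grip (a point): Centre of the black ball knob on the end of the handle, where it is gripped: 24 mm across, 40 mm out from the tray's edge (frame x = -80, y = 0, z = 16 mm) on a steel rod 10 mm thick along x; axes as the frame's. Gripped from both sides along y it swivels between the fingers, so the frame can be turned like a page over its hinge edge, which rests on the bench.
- board_center (a point): Centre of the circuit board, a green plate 60 x 90 x 3 mm with components, 12 mm high in all, 0.04 kg, lying loose in the tray with 2 mm play all round, components up, on a ledge 6 mm above the tray's underside. Only the shut lid holds it in.
- lid (a joint): Lid angle in rad: 0 is shut on the tray, 1.57 upright; it starts at 1.7 to 2.05, leaning back beyond the hinge. The lid reaches 80 mm from the hinge line, which lies on its inner face. The hinge is stiff (0.08 N m): the lid stays where it is left and takes 1 to 2 N near its free edge to move.
Mind the look-alikes: they are no part of the job. Leave any blue or red look-alike of the holder alone. Of the things that look like the part that bears board_center, the larger one is meant.

How it is judged:
On the way:
1. the lid is shut over the board while the frame still stands on its tray (value of joint lid below 0.12 rad and angle between holder's own z axis and vertical below 0.3 rad and distance between board_center and holder below 0.022 m), for 0.2 s.
At the end, for the whole second after the job is handed in: The loaded frame lies upside down and flat (within 10 degrees) on its lid on the bench, at rest, its lid shut (under 0.15 rad) and the board inside its tray (the board's centre within 25 mm of the tray's underside centre) (angle between holder's own z axis and vertical above 2.96 rad and value of joint lid below 0.15 rad and distance between board_center and holder below 0.025 m and height (world z) of holder below 0.045 m and linear speed of holder below 0.02 m/s); the robot touches nothing.
It fails at once if the loaded frame is let drop or flung over (it turns faster than 9 rad/s) (angular speed of holder above 9 rad/s).
It also fails if it takes over 69 s, if anything falls off the work surface, if the arm or the gripper's body presses on something with over 40 N, if the wrist force passes 120 N, or if a joint passes its speed limit or range.

## Working session

There is one attempt and no reset: what is moved stays moved. The work goes in short steps, each a Python script; the robot and the scene stay as the last script left them, time stands still between calls to the robot, and variables do not carry over. Pictures are saved under pics/ and viewed, about 8 in all and at most 12, crops included, and the job is handed in when it is done.

```bash
mkdir -p pics; ls
python3 - <<'E'
from station import env
import cv2,numpy as np
for n in("top","side"):
    im=env.camera(n); cv2.imwrite(f"pics/{n}0.png",im[:,:,::-1]); c=env.get_calibration(n)
    print(n,np.round(c["K"],1).tolist(),np.round(c["eye"],3),np.round(c["attitude"],3).tolist())
print(env.get_time_s(),env.grip_point_offset)
E
```

```text
pics
top [[373.0, 0.0, 313.8], [0.0, 373.0, 192.8], [0.0, 0.0, 1.0]] [ 0.31  -0.11   0.742] [[0.011, -0.982, 0.187], [-1.0, -0.012, -0.004], [0.006, -0.187, -0.982]]
side [[402.5, 0.0, 313.2], [0.0, 402.5, 205.0], [0.0, 0.0, 1.0]] [0.233 0.493 0.708] [[-0.94, -0.235, 0.247], [-0.341, 0.673, -0.656], [-0.012, -0.701, -0.713]]
0.1 0.0188
```

View pics/top0.png

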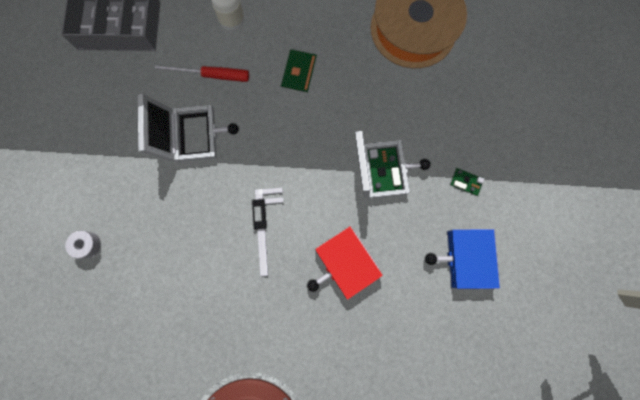

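View pics/side0.png

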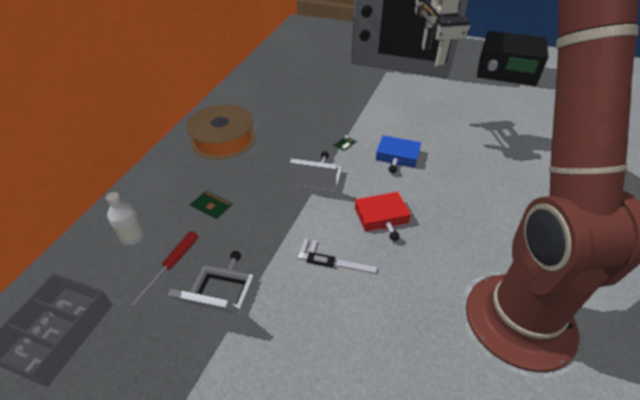

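The top view shows these candidates:
- Open frame with a green board at (388,168), knob at (425,164), lid edge-on at (362,163). I choose this one.
- Empty open frame at (195,132).
- Red look-alike at (348,262) and blue look-alike at (474,258).
- Loose boards at (299,71) and (467,182).

In the side view the loaded frame is at about (320,172), with its knob at about (325,157).

```bash
cat > h.py <<'E'
import numpy as np,cv2
from station import env
C={n:env.get_calibration(n) for n in("top","side")}
def ray(n,p):
    c=C[n]; d=np.array(c["attitude"])@np.linalg.inv(c["K"])@[p[0],p[1],1]; return np.array(c["eye"]),d/np.linalg.norm(d)
def plane(n,p,z):
    e,d=ray(n,p); return e+d*(z-e[2])/d[2]
def tri(pt,ps):
    (a,u),(b,v)=ray("top",pt),ray("side",ps)
    s=np.linalg.lstsq(np.c_[u,-v],b-a,rcond=None)[0]; P,Q=a+s[0]*u,b+s[1]*v
    return (P+Q)/2,np.linalg.norm(P-Q)
def proj(n,P):
    c=C[n]; q=np.array(c["K"])@np.array(c["attitude"]).T@(np.array(P)-c["eye"]); return q[:2]/q[2]
def blob(im,x0,y0,x1,y1,f,open_=0):
    m=np.zeros(im.shape[:2],np.uint8); m[y0:y1,x0:x1]=f(im[y0:y1,x0:x1].astype(int))
    if open_: m=cv2.morphologyEx(m,cv2.MORPH_OPEN,np.ones((open_,open_),np.uint8))
    k,l,s,c=cv2.connectedComponentsWithStats(m); i=1+np.argmax(s[1:,4]); return c[i],s[i],l==i
E
python3 - <<'E'
from h import *
t=cv2.imread("pics/top0.png")[:,:,::-1]; s=cv2.imread("pics/side0.png")[:,:,::-1]
dark=lambda a:(a.max(2)<45)
kt=blob(t,410,150,440,180,dark); ks=blob(s,314,148,334,166,dark)
print("knob",kt[:2],ks[:2],tri(kt[0],ks[0]))
green=lambda a:((a[...,1]>a[...,0]+15)&(a[...,1]>a[...,2]+8))
b=blob(t,360,140,410,200,green); print("board",b[:2],plane("top",b[0],.008))
br=lambda a:(a.min(2)>120)
w=blob(t,350,125,412,205,br); print(w[:2],cv2.minAreaRect(np.argwhere(w[2])[:,::-1].astype(np.float32)))
A=cv2.resize(t[120:210,345:445],None,fx=6,fy=6,interpolation=cv2.INTER_CUBIC)
B=cv2.resize(s[140:200,270:370],None,fx=6,fy=6,interpolation=cv2.INTER_CUBIC)
cv2.imwrite("pics/cropA.png",A[:,:,::-1]);cv2.imwrite("pics/cropB.png",B[:,:,::-1])
E
```

```text
knob (array([424.62962963, 163.87654321]), array([420, 159,  10,  11,  81], dtype=int32)) (array([324.9, 154. ]), array([322, 152,   6,   6,  20], dtype=int32)) (array([ 0.50813675, -0.33405719,  0.02033094]), np.float64(0.0015312669528201543))
board (array([383.57248157, 171.03931204]), array([369, 147,  33,  46, 814], dtype=int32)) [ 0.49626001 -0.25368189  0.008     ]
(array([380.8959869 , 170.87960688]), array([ 355,  130,   57,   75, 1221], dtype=int32)) ((383.0, 167.0), (74.0, 56.0), 90.0)
```

View pics/cropA.png

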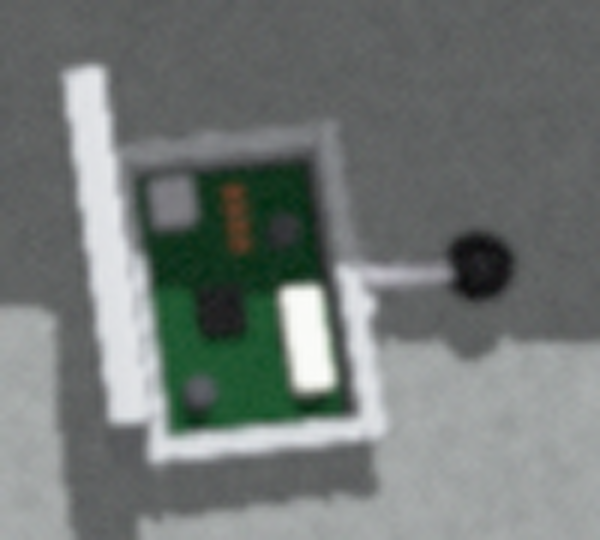

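View pics/cropB.png

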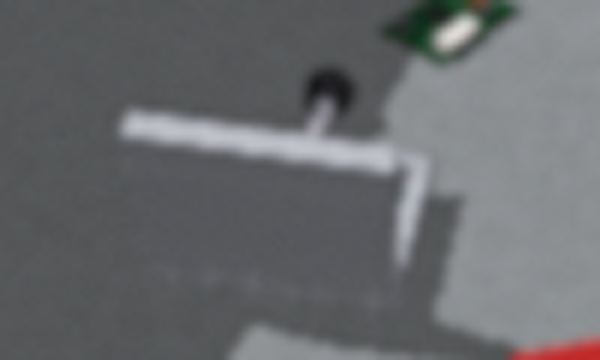

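Run:
```python
from h import *
np.set_printoptions(precision=4,suppress=True)
f=lambda x,y:(345+x/6-.4,120+y/6-.4); g=lambda x,y:(270+x/6-.4,140+y/6-.4)
c1,c2,c3=[plane("top",f(*p),.02) for p in((335,122),(385,435),(152,460))]
print("tray corners",c1,c2,c3,"len",np.linalg.norm(c1-c2),np.linalg.norm(c2-c3))
k,_=tri((424.6,163.9),g(330,92)); print("knob",k,_)
for a,b in(((85,68),(122,122)),((132,418),(398,160))): print("lid tip",tri(f(*a),g(*b)))
print("near corner tri",tri(f(385,435),g(425,165)))
y=(c1-c2)/np.linalg.norm(c1-c2); print("frame y dir",y,"x dir",(c3-c2)/np.linalg.norm(c3-c2))
for n,p in(("caliper",(284,190)),("cal2",(284,203)),("cal3",(258,190)),("smallboard",(452,185)),("smallboard",(458,170)),("red",(350,229)),("redknob",(313,286))): print(n,plane("top",p,.01))
```

```text
tray corners [ 0.5586 -0.2872  0.02  ] [ 0.451  -0.3001  0.02  ] [ 0.4417 -0.2232  0.02  ] len 0.1084553877552113 0.07749712936848274
knob [ 0.5094 -0.3354  0.0157] 0.00146026690947923
lid tip (array([ 0.5484, -0.1928,  0.0971]), np.float64(0.00021695636440453666))
lid tip (array([ 0.4384, -0.2054,  0.0982]), np.float64(0.0028248646450115974))
near corner tri (array([ 0.4523, -0.3015,  0.0146]), np.float64(0.0006003128916730974))
frame y dir [ 0.9928  0.1194 -0.    ] x dir [-0.1197  0.9928 -0.    ]
caliper [ 0.4542 -0.0529  0.01  ]
cal2 [ 0.4279 -0.0535  0.01  ]
cal3 [ 0.4536 -0.0009  0.01  ]
smallboard [ 0.4685 -0.3904  0.01  ]
smallboard [ 0.4998 -0.4044  0.01  ]
red [ 0.3777 -0.1844  0.01  ]
redknob [ 0.2682 -0.113   0.01  ]
```

The points agree with each other: knob height 15.7 mm (16 given), tray 108 x 77.5 mm (110 x 80 given), lid tip at 98 mm, which puts the lid at about 1.8 rad. I'm shutting the lid next, with the closed fingers as a pusher.

```bash
cat >> h.py <<'E'
np.set_printoptions(precision=3,suppress=True)
ex=np.array([-.1195,.9928,0]); O=np.array([.500,-.2545,0]); H=O+.04*ex
ey=np.array([.9928,.1195,0]); R=np.c_[np.cross(ey,[0,0,-1]),ey,[0,0,-1]]
def at(X,Z,org=H): return org+X*ex+np.array([0,0,Z])
E
python3 - <<'E'
from h import *
best=None
for S in(np.diag([1,1,1]),np.diag([-1,-1,1])):
    q=env.solve_ik(at(.075,.2),R@S); print(q)
    if q is not None and (best is None or abs(q[6])<abs(best[1][6])): best=(S,q)
S=best[0]; np.save("S.npy",S); Rt=R@S
env.close(10)
env.move_pose(at(.075,.2),Rt); print(env.get_time_s())
env.movel(at(.075,.080),.15); f0=np.array(env.get_force()); print("f0",f0)
env.movel(at(.020+.002,.088),.06); print(env.get_time_s(),np.array(env.get_force())-f0)
cv2.imwrite("pics/mid_s.png",env.camera("side")[:,:,::-1])
for th in np.radians([75,60,45,30,15,0]):
    u=np.array([-np.cos(th),np.sin(th)]);n=np.array([np.sin(th),np.cos(th)])
    p=.068*u+.012*n+[.008,.02]
    env.movel(at(p[0],p[1]),.06); F=np.array(env.get_force())-f0; print(round(th,2),F)
    if np.linalg.norm(F)>20: print("stop");break
print(env.get_time_s(),env.get_tool_pos())
for n in("top","side"): cv2.imwrite(f"pics/{n}1.png",env.camera(n)[:,:,::-1])
a=cv2.imread("pics/top1.png")[100:240,240:480];b=cv2.imread("pics/side1.png")[110:250,240:480]
m=np.vstack([cv2.resize(i,None,fx=2.1,fy=2.1,interpolation=cv2.INTER_CUBIC) for i in(a,b)])
cv2.imwrite("pics/both1.png",m)
E
```

```text
[ 0.515  0.44  -0.398  1.851  0.213  0.893  0.137]
[-0.06   0.44   0.43   1.868 -0.232  0.883 -2.54 ]
3.3
f0 [ 0.407  0.194 -0.414]
5.2917 [-0.746  0.274  0.36 ]
1.31 [ 0.04  -0.199  0.276]
1.05 [0.272 0.045 0.592]
0.79 [-0.272  0.178 -0.186]
0.52 [-0.69  -0.985  0.848]
0.26 [ 0.007 -0.939  1.269]
0.0 [-0.76   0.858  7.27 ]
8.075 [ 0.503 -0.274  0.032]
```

View pics/both1.png

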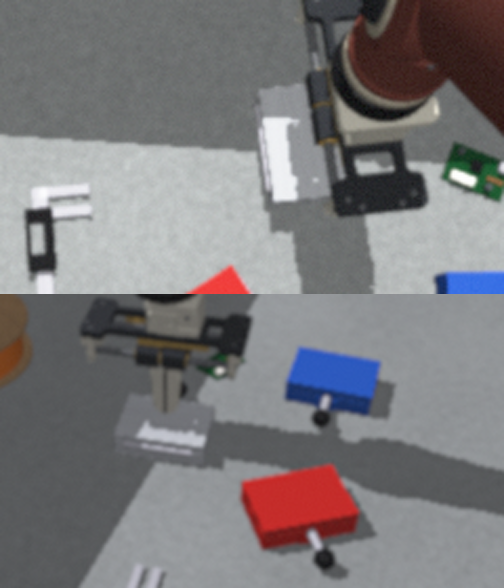

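The lid looks shut in both views, with the fingertips pressing at 7 N. I'm backing off and remeasuring the knob and frame.

Run:
```python
from h import *
Rt=R@np.load("S.npy")
env.movel(np.array(env.get_tool_pos())+[0,0,.16],.2); env.ungrasp()
env.move_pose([.42,-.52,.22],Rt); print(env.get_time_s())
t=env.camera("top").copy(); s=env.camera("side").copy()
cv2.imwrite("pics/top2.png",t[:,:,::-1]);cv2.imwrite("pics/side2.png",s[:,:,::-1])
pt=proj("top",O-.08*ex+[0,0,.016]).astype(int); ps=proj("side",O-.08*ex+[0,0,.016]).astype(int); print(pt,ps)
dark=lambda a:(a.max(2)<45)
kt=blob(t,pt[0]-14,pt[1]-14,pt[0]+24,pt[1]+14,dark); ks=blob(s,ps[0]-14,ps[1]-12,ps[0]+14,ps[1]+10,dark)
print(kt[:2],ks[:2],tri(kt[0],ks[0]), "top ray at .016",plane("top",kt[0],.016))
A=cv2.resize(t[125:205,350:450],None,fx=5,fy=5,interpolation=cv2.INTER_CUBIC);B=cv2.resize(s[130:200,280:380],None,fx=2.5,fy=2.5,interpolation=cv2.INTER_CUBIC)
B=cv2.copyMakeBorder(B,0,0,0,250,cv2.BORDER_CONSTANT)
cv2.imwrite("pics/both2.png",np.vstack([A,B])[:,:,::-1])
```

```text
11.6167
[423 164] [324 155]
(array([424.542, 163.94 ]), array([420, 159,  10,  11,  83], dtype=int32)) (array([324.7 , 153.95]), array([322, 152,   6,   6,  20], dtype=int32)) (array([ 0.508, -0.334,  0.021]), np.float64(0.0008638797029892896)) top ray at .016 [ 0.51  -0.335  0.016]
```

View pics/both2.png

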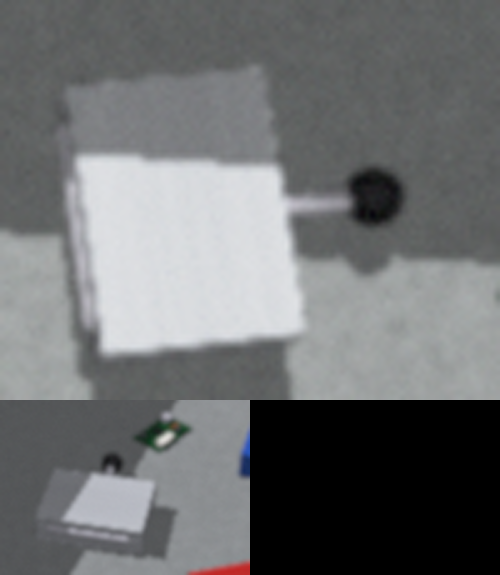

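The top view shows the lid flat and shut, with the knob at crop (375,195), which is image pixel (424.5,164). The frame has not moved. Next I grip the knob, pull the frame back 30 mm to clear the caliper, and begin the turn.

```bash
cat >> h.py <<'E'
G=.012
def knob(phi,org):  # knob TCP when frame turned by phi; org = frame origin before turning
    c,s=np.cos(phi),np.sin(phi); rot=lambda x,z:(x*c+z*s,-x*s+z*c)
    if phi<=np.pi/2: x,z=rot(-.12,.016); X=.04+x
    else: x,z=rot(-.12,-.016); X=.072+x
    return org+X*ex+np.array([0,0,z-G])
K0=np.array([.5095,-.3345,0]); PULL=.03; O2=K0+.08*ex-PULL*ex
E
python3 - <<'E'
from h import *
Rt=R@np.load("S.npy")
for a in range(0,181,20):
    if env.solve_ik(knob(np.radians(a),O2),Rt) is None: print("no ik",a)
print(knob(0,O2),knob(np.pi/2,O2),knob(np.pi,O2))
env.move_pose(K0+[0,0,.12],Rt); env.movel(K0+[0,0,.016-G],.08)
f0=np.array(env.get_force()); np.save("f0.npy",f0); print("Fd",f0)
env.close(20); print("gap",env.get_finger_gap()*93,np.array(env.get_force())-f0)
env.movel(knob(0,O2),.05); print("pull",np.array(env.get_force())-f0)
for a in(10,20,30):
    env.movel(knob(np.radians(a),O2),.05); print(a,np.array(env.get_force())-f0,env.get_finger_gap()*93)
print(env.get_time_s(),env.get_tool_pos())
t=env.camera("top")[100:240,240:480];s=env.camera("side")[90:230,240:480]
cv2.imwrite("pics/both3.png",np.vstack([cv2.resize(i,None,fx=2.1,fy=2.1,interpolation=cv2.INTER_CUBIC) for i in(t,s)])[:,:,::-1])
E
```

```text
[ 0.513 -0.364  0.004] [ 0.497 -0.229  0.108] [ 0.481 -0.094  0.004]
Fd [ 1.19   1.012 -0.272]
gap 22.80909305052036 [-3.062 -1.289  0.509]
pull [ 0.782  0.607 -1.213]
10 [-1.064 -1.367 -2.379] 22.86053021860885
20 [-1.26  -1.356 -1.542] 22.45513863887918
30 [-0.752 -0.696 -2.354] 22.45493625608879
17.8083 [ 0.51  -0.34   0.062]
```

View pics/both3.png

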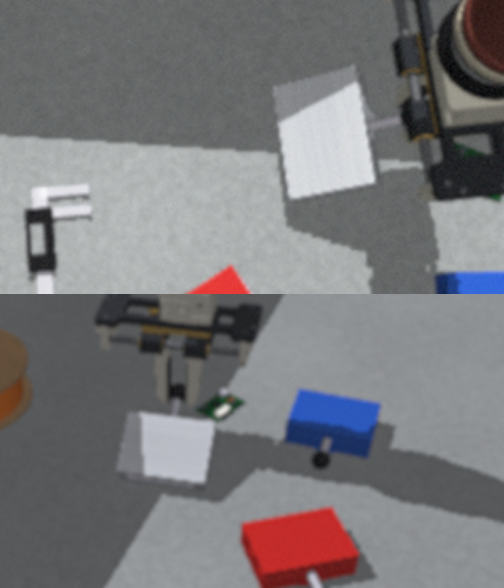

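The knob is held at a gap of 22.5 mm. The frame is tilted about 30°, pivoting on its hinge edge with the lid shut. I'm continuing slowly over the top.

Run:
```python
from h import *
f0=np.load("f0.npy")
for a in list(range(42,91,12))+list(range(100,161,10)):
    env.movel(knob(np.radians(a),O2),.05); F=np.array(env.get_force())-f0; g=env.get_finger_gap()*93; print(a,F,round(g,2))
    if np.linalg.norm(F)>18 or g<20: print("STOP");break
print(env.get_time_s(),env.get_tool_pos())
t=env.camera("top")[100:240,240:480];s=env.camera("side")[130:270,200:440]
cv2.imwrite("pics/both4.png",np.vstack([cv2.resize(i,None,fx=2.1,fy=2.1,interpolation=cv2.INTER_CUBIC) for i in(t,s)])[:,:,::-1])
```

```text
42 [-1.233 -0.463 -2.245] 22.78
54 [-0.681 -0.795 -2.601] 22.61
66 [-1.894 -2.41  -0.428] 22.69
78 [-2.098 -1.853  2.156] 22.61
90 [-4.283 -0.244  7.253] 22.63
100 [-2.661 -2.835  2.456] 22.84
110 [-3.199 -1.572  3.424] 22.6
120 [-3.594 -0.687  5.267] 22.84
130 [-3.871  1.844  5.057] 22.29
140 [-2.506  1.471  2.488] 22.28
150 [-3.597  1.53   1.081] 22.8
160 [-0.953 -0.902  0.516] 22.65
25.225 [ 0.482 -0.107  0.044]
```

View pics/both4.png

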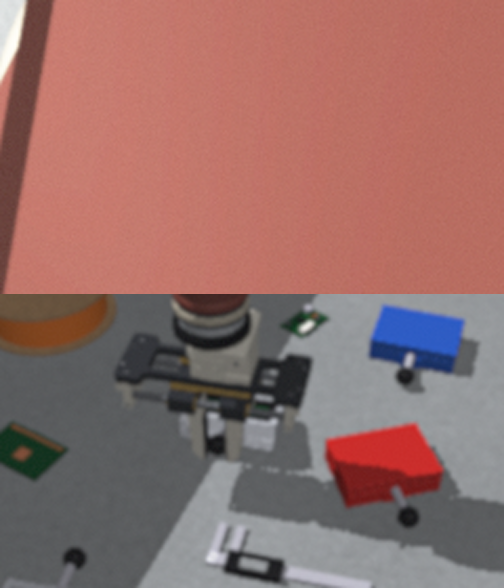

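The frame is over the top and the knob is coming down on the +y side, still gripped. The caliper jaws are clear of the fingers. I'm lowering the last 20°, releasing and backing straight up.

Run:
```python
from h import *
f0=np.load("f0.npy"); Rt=R@np.load("S.npy")
for a in(165,170,175,178,180):
    env.movel(knob(np.radians(a),O2),.03); F=np.array(env.get_force())-f0; print(a,F,round(env.get_finger_gap()*93,2))
    if np.linalg.norm(F)>20: print("STOP");break
env.pause(.3); env.ungrasp(); p=np.array(env.get_tool_pos()); print(p,env.get_finger_gap())
env.movel(p+[0,0,.2],.1)
env.move_pose([.35,-.5,.25],Rt); env.pause(.3); print(env.get_time_s(),env.get_force())
t=env.camera("top").copy();s=env.camera("side").copy()
cv2.imwrite("pics/top5.png",t[:,:,::-1]);cv2.imwrite("pics/side5.png",s[:,:,::-1])
t=t[100:240,240:480];s=s[130:270,200:440]
cv2.imwrite("pics/both5.png",np.vstack([cv2.resize(i,None,fx=2.1,fy=2.1,interpolation=cv2.INTER_CUBIC) for i in(t,s)])[:,:,::-1])
```

```text
165 [-1.413 -0.24  -0.814] 22.7
170 [-1.012 -0.37  -0.838] 22.73
175 [-1.245 -0.511 -0.634] 22.76
178 [-2.101 -0.013 -1.864] 22.76
180 [-1.342  1.229 -1.59 ] 22.73
[ 0.481 -0.094  0.004] 1.0014435372918127
33.0083 [-0.252 -0.234  0.145]
```

View pics/both5.png

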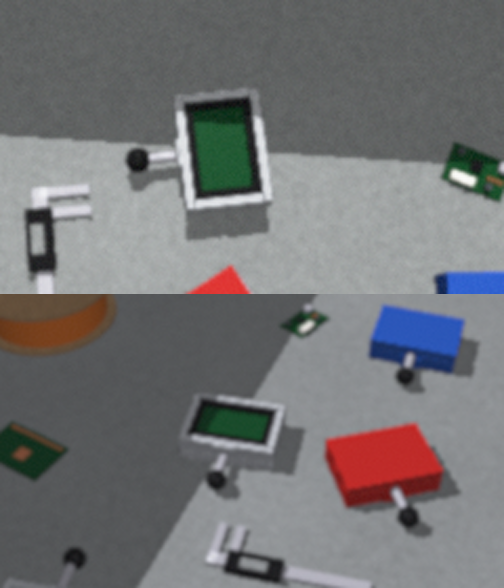

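Run:
```python
from h import *
t=cv2.imread("pics/top5.png")[:,:,::-1]; s=cv2.imread("pics/side5.png")[:,:,::-1]
dark=lambda a:(a.max(2)<50)
kt=blob(t,295,165,320,187,dark); ks=blob(s,292,208,314,230,dark); print("knob",kt[:2],ks[:2],tri(kt[0],ks[0]))
green=lambda a:((a[...,1]>a[...,0]+15)&(a[...,1]>a[...,2]+8))
gt=blob(t,320,140,370,200,green); gs=blob(s,285,170,340,210,green); print("window board",gt[0],gs[0],tri(gt[0],gs[0]))
f=lambda x,y:(240+x/2.1-.25,100+y/2.1-.25); g=lambda x,y:(200+x/2.1-.25,130+y/2.1-.25)
for n,a,b in(("hinge far",(257,90),(193,103)),("hinge near",(270,203),(285,109)),("handle near",(188,208),(273,151)),("handle far",(178,97),(184,140))): print(n,tri(f(*a),g(*b)))
```

```text
knob (array([305.288, 176.137]), array([301, 172,   9,  10,  73], dtype=int32)) (array([302.653, 218.286]), array([299, 215,   8,   8,  49], dtype=int32)) (array([ 0.482, -0.095,  0.015]), np.float64(0.0009005300035130372))
window board [345.519 170.774] [310.97  191.116] (array([ 0.49 , -0.175,  0.029]), np.float64(0.0012398410095741121))
hinge far (array([ 0.553, -0.209,  0.021]), np.float64(0.0029516918853681427))
hinge near (array([ 0.439, -0.217,  0.038]), np.float64(0.0021729970211740468))
handle near (array([ 0.431, -0.142,  0.043]), np.float64(0.0013599637025287904))
handle far (array([ 0.537, -0.133,  0.035]), np.float64(0.004738316320184252))
```

The knob stands at 15 mm (16 expected if flat and shut) and the visible board face at 29 mm (26 expected), in the middle of the window. The hand-read corners scatter from 21 to 43 mm around 32 mm, but they come from blurred edges. I'm handing in.

Run:
```python
from station import env
env.job_done(); print(env.get_time_s())
```

```text
the job is handed in; nothing more can be done
the job is handed in; nothing more can be done
```

I shut the lid of the loaded frame and turned the frame over by its knob. It lay on its lid at the last check, and I handed the job in after about 33 s of the 69 s allowed. No verdict is reported.

- **Lid:** I pushed it shut with the closed fingers along the hinge arc, ending with about 7 N of press. The frame had not shifted when I measured it again.
- **Turn:** I gripped the knob at 20 N, pulled the frame back 30 mm to clear the caliper, and turned it over the hinge edge in slow steps. Readings taken after each step stayed below about 9 N. I then released it, backed straight up and moved the arm clear.

**Last checks:**
- **Lies flat, lid shut:** The knob stood at 15 mm, against 16 mm expected if the frame is flat and shut.
- **Board inside:** The board's underside fills the window at about 29 mm, against 26 mm expected.
- **Corner heights:** These disagreed. Four hand-read tray corners scattered from 21 to 43 mm around the expected 32 mm, with rays missing each other by up to 5 mm. I took this as error from reading blurred edges and relied on the knob and window, so flatness was not confirmed at the corners.

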